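Click the deep socket onto the torque wrench

ROBOT

A 6-joint arm with a two-finger parallel gripper is mounted at the origin on the work surface. World frame = base frame: x ahead of the robot, y to its left, z up, the work surface at z = 0. Lengths are in m, angles in degrees, forces in N, time in s.
With the tool pointing down it reaches from about 0.4 to 0.825 m from the base axis. Payload 7 kg.
Tool frame: the origin (TCP) lies on the centre line of the jaws, within the pads' length; the fingertips stand 14 mm ahead of it and the grasp point (between the pads) lies 5 mm behind it; z points along the fingers, y is the line along which they close (so a half turn about z gives the same grasp; the last joint's range is limited). The gripper opens to 88 mm and grips with 3 to 60 N. Pads are 19 mm wide; open, the fingers measure 130 mm over their backs; the gripper's body (78 mm by 193 mm) begins 47 mm behind the grasp point.
Start: joints at [93.684, 20.546, 0.682, 0, -70.136, -16.507], TCP at [0.15, 0.658, 0.241] pointing down, gripper open.
Joint ranges: [-176.03, 176.03], [-82.01, 121.73], [-58.28, 71.71], [-173.87, 95.51], [-174.79, -0.11], [-173.66, 173.66]. Speed limits (degrees/s): [136.94, 136.94, 172.46, 180, 180, 180].

INTERFACE

Orientations are given as [roll, pitch, yaw] about the fixed x, y, z axes, in that order (R = Rz(yaw) Ry(pitch) Rx(roll)).
In Python, from plant import r gives the robot as it stands.
- The arm moves only by the tool send_rows, never from a script. Its argument "steps" is a list of rows, each an object with "dp": the shift along the tool's x, y, z in mm, a list of three; "roll": the turn about the tool's z in rad; "jaw": the opening in per cent of the stroke, from 0 (shut) to 100 (fully open). In form: [{"dp": [tx, ty, tz], "roll": roll, "jaw": jaw}, ...]. A call has 1 to 5 rows; each row is the pose to reach, as a shift and turn from the pose commanded when the call began, along the tool's axes at that moment; what a row does not reach only later rows make up. A row lasts 1/8 s, in which the tool goes at most 62.5 mm and 10.7 degrees, less where a joint would pass 70% of its speed; a pose out of reach is approached as far as the arm can. A call with a gripper value outside its range is refused whole. The fingers move at their own pace and stop on an object; "newtons" is the grip in N (left out, the last holds). Time passes only in rows, so rows that repeat a pose let the fingers close. It gives the time, the measured TCP pose, the force, the opening and the grip force at its end, in the units of the state.
- r.get_state(): the state, without advancing time (a new reading comes with each control period).
- r.capture(name): name is "scene" or "side" or "wrist"; returns a dict with "image" (400x640x3 uint8, blue, green, red), "K" (3x3 intrinsics, pixels), "rvec" (rotation vector, rad) and "tvec" (3), from world to camera coordinates, as OpenCV has them. Camera axes: x right, y down, z forward; pixel columns grow to the right and rows downward; lengths in m; the calibration is good to about 2 mm. A picture is of the moment at which its call begins. There is no depth.
- r.close_job(): hands the job in; it is judged then, once.
The state is a dict: "time_s": time; "joints": joint angles; "qd": joint speeds; "joint_torque": joint torques, N m; "tcp_pos": TCP position; "eef_rot": TCP orientation; "contact_force": force on the tool from outside, world axes, zero at the start; "moment": the same for the moment, N m; "gripper_width": finger opening in m; "gripper_force": force on a finger pad.
Only numpy, scipy, OpenCV 4.12 (cv2) and the standard library are available. Lean on these libraries where they do the work, as an engineer would, in place of code of your own. Each camera call takes 0.05 s, during which the arm holds its last target. There are 200 camera calls.

TASK

Get the torque wrench ready for the jacking bolts: take the long (deep) socket off its tray peg and fit it, square hole down, on the wrench's upright square drive. Turn it under light pressure until it finds the square, push it down until the spring ball clicks and it sits fully home on the ratchet head, and let go. Never force it (a push of 25 N is plenty), and leave the other sockets and the loose wheel parts where they are.

Things in the scene. Friction and masses are not known exactly. Their poses are not given: they have to be found in the camera images.
- deep_socket: Long chromed 17 mm socket, 24 mm in diameter, 77 mm tall, 0.16 to 0.26 kg, upright over a tray peg, square hole down, hex up. Origin: centre of its underside, z up, x and y square to the hole's sides. The hole: 13.5 mm square, 17 mm deep, a 0.7 mm bevel round the mouth, and a groove for the spring ball in all four sides, 4 to 10 mm above the underside, so any of four quarter turns fits.
- short_socket: A standard-length 17 mm socket, 24 mm in diameter and 38 mm tall, on another tray peg; leave it. Origin: centre of its underside, z up.
- wide_socket: A standard-length 22 mm socket, 30 mm in diameter and 42 mm tall, on another tray peg; leave it. Origin: centre of its underside, z up.
- socket_tray: Black tray fixed to the bench, 62 x 185 mm, 12 mm high, with three upright pegs 9 mm in diameter and 12 mm tall in a row along its y axis, 55 mm apart, the middle one at its origin (centre of its underside). Which socket stands on which peg varies; they stand on the tray's top face.
- torque_wrench: Torque wrench 0.4 m long, strapped drive-up in a cradle fixed to the bench (base plate 70 mm wide). Origin: on the bench, straight under the square drive's axis; y points from the round ratchet head (42 mm in diameter) along the handle, whose axis lies 44 mm above the bench.
- drive_seat (a point): Point on the drive's axis at the flat face of the ratchet head, 60 mm above the bench, on which the socket's underside rests when fully home (z up). It is fixed to the wrench: its turn says nothing of the square's. The wrench may take 50 N at most, side forces between socket and square included.
- drive_ball (a joint): Spring ball, 7 mm in diameter, in one face of the square drive, 7 mm above the seat; the socket meets it with its underside 9 to 10 mm above the seat. Value in m: 0 = fully out, 2.2 mm proud; 1.2 to 2 mm while the socket's wall presses it in; back to about 0 as it clicks into the groove in the last 3 mm of the push. Some 4 N per mm; pushing past it takes about 6 to 15 N.
- housing_cover: Olive drab aluminium housing cover, a flanged dish 144 mm across, with two zinc-plated jacking bolts standing in its flange, 42 mm tall over all; loose, to be left. Origin: centre of its underside.
- shaft_collar: Bronze shaft collar, a ring 52 mm across and 15 mm tall, lying flat; loose, to be left. Origin: centre of its underside.
- bearing_shield: Translucent orange bearing shield, a flat ring 80 mm across and 4 mm thick; loose, to be left. Origin: centre of its underside.
- drive_tip (a point): Top of the square drive, 15 mm above the seat. The square is 12.7 mm, its tip bevelled by 0.5 mm. It was left turned in the ratchet (drag 0.12 N m), out of line with the handle by an unmeasured angle: look, or turn the socket, resting on it at about 5 N, through up to a quarter turn. Misaligned, its underside stays 12 to 15 mm above the seat; within about 4 degrees it drops on, to the ball.
Things that resemble listed ones, but are neither listed nor needed, are in the scene too. There is more than one size of the socket_tray; the job needs the smaller. Leave any orange look-alike of the deep_socket alone.

How it is judged:
By the outcome, as a careful person would: the job done as asked, in the order asked, and still so for the second after the job is handed in, with the robot touching nothing.
It also fails if it takes over 48 s, if anything falls off the work surface, if the arm or the gripper's body presses on something with over 40 N, if the wrist force passes 120 N, or if a joint passes its speed limit or range.

## Working session

There is one attempt and no reset: what is moved stays moved. The work goes in short steps, Python scripts to look and compute and a tool call to move; the robot and the scene stay as the last step left them, time stands still between calls to the robot, and variables do not carry over. Pictures are saved under pics/ and viewed, at most 10 in all, crops included, and the job is handed in when it is done.

Besides the shell and the picture viewer there is one more tool, called after "Emit:" in YAML: its name, and indented under it one key for each argument. send_rows: Moves the arm, as the interface text tells. Its arguments: {"type":"object","properties":{"steps":{"type":"array","items":{"type":"object","properties":{"dp":{"type":"array","items":{"type":"number"}},"roll":{"type":"number"},"jaw":{"type":"number"}}}},"newtons":{"type":"number"}},"required":["steps"]}

```bash
mkdir -p pics
cat > h.py <<'E'
import numpy as np, cv2
from plant import r
def cap(n,f=None):
    c=r.capture(n)
    if f: cv2.imwrite('pics/'+f,c['image'])
    np.savez('%s.npz'%n,**{k:np.array(c[k]) for k in('image','K','rvec','tvec')})
    return c
def ray(c,u,v):
    R=cv2.Rodrigues(np.array(c['rvec'],float))[0];t=np.array(c['tvec'],float).ravel()
    p=cv2.undistortPoints(np.array([[[u,v]]],float),np.array(c['K'],float),None).ravel()
    return -R.T@t,R.T@np.array([p[0],p[1],1.])
def onz(c,u,v,z):
    o,d=ray(c,u,v);return o+d*(z-o[2])/d[2]
def proj(c,P):
    return cv2.projectPoints(np.array(P,float).reshape(-1,3),np.array(c['rvec'],float),np.array(c['tvec'],float),np.array(c['K'],float),None)[0].reshape(-1,2)
E
python3 - <<'E'
from h import *
a=cap('scene','a.png');b=cap('side','b.png');w=cap('wrist','w.png')
for c in(a,b,w): print(ray(c,320,200))
print(r.get_state())
E
```

```text
(array([ 0.88597288, -0.06485413,  0.65599033]), array([-0.47263213, -0.08470806, -0.87729702]))
(array([0.19697844, 0.33703749, 0.5766273 ]), array([ 0.45923908, -0.613758  , -0.64287523]))
(array([0.22153677, 0.64220267, 0.3836989 ]), array([-0.27247984,  0.07033656, -0.95971015]))
{'time_s': 0.15, 'joints': array([ 9.36817297e+01,  2.05801229e+01,  6.48237680e-01, -1.49122728e-02,
       -7.01361966e+01, -1.65093365e+01]), 'qd': array([-0.01564554, -0.13643651,  0.12300905,  0.08038655, -0.02659541,
        0.09222991]), 'joint_torque': array([-5.93155473e-04, -5.83276999e+01,  2.93287432e+01,  7.00103670e+00,
        8.76937323e-03, -1.11049521e-04]), 'tcp_pos': array([0.14977816, 0.6578282 , 0.23987663]), 'eef_rot': array([ 1.79930741e+02, -5.90604181e-03, -1.28326785e+01]), 'contact_force': array([-0.30882634,  0.29431681, -0.64459252]), 'moment': array([ 0.00641709, -0.00130304, -0.0095038 ]), 'gripper_force': 0.0, 'gripper_width': 0.08745953494227746}
```

View pics/a.png

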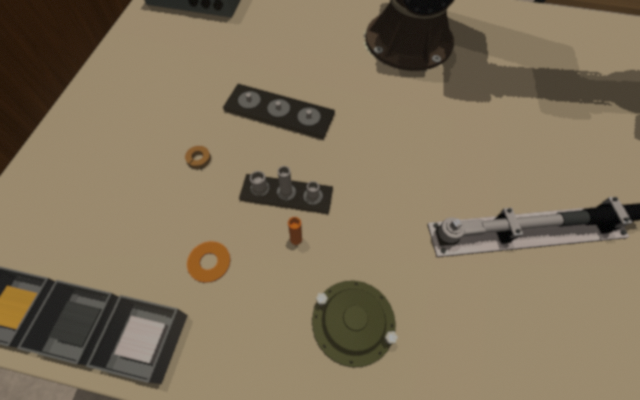

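View pics/b.png

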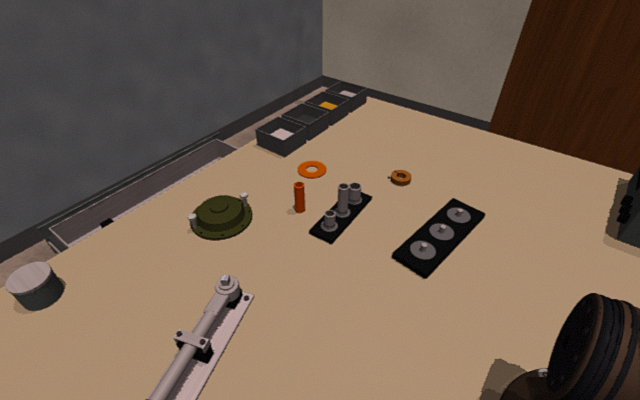

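Candidates in the scene view for deep_socket: the chromed tall one on the middle peg (285,180), the wide socket (259,183), the short socket (313,192) and the orange look-alike (295,230). The large tray at (280,110) is empty. I choose the tall chromed one and check it in a close crop.

Run:
```python
from h import *
a=np.load('scene.npz');b=np.load('side.npz')
A=a['image'];B=b['image']
z=lambda I,u,v,w,h,s:cv2.resize(I[v:v+h,u:u+w],(w*s,h*s),interpolation=cv2.INTER_CUBIC)
f=lambda I,u,v:z(I,u,v,100,75,4)
t=np.vstack([np.hstack([f(A,235,155),f(A,420,195)]),np.hstack([f(B,285,170),f(B,185,255)])])
cv2.imwrite('pics/c1.png',cv2.convertScaleAbs(t,alpha=1.4))
for n,u,v,h in[('deep',285,171,.089),('orange',295,223,.077),('wide',258,177,.054),('short',313,187,.05),('head',452,231,.06),('handle',570,218,.05)]: print(n,onz(a,u,v,h).round(3))
for n,u,v,h in[('deep',344,187,.089),('orange',299,185,.077),('tip',226,280,.075),]: print('side',n,onz(b,u,v,h).round(3))
```

```text
deep [ 0.535 -0.195  0.089]
orange [ 0.628 -0.154  0.077]
wide [ 0.539 -0.251  0.054]
short [ 0.535 -0.143  0.05 ]
head [0.574 0.12  0.06 ]
handle [0.494 0.335 0.05 ]
side deep [ 0.53  -0.195  0.089]
side orange [ 0.623 -0.153  0.077]
side tip [0.556 0.125 0.075]
```

View pics/c1.png

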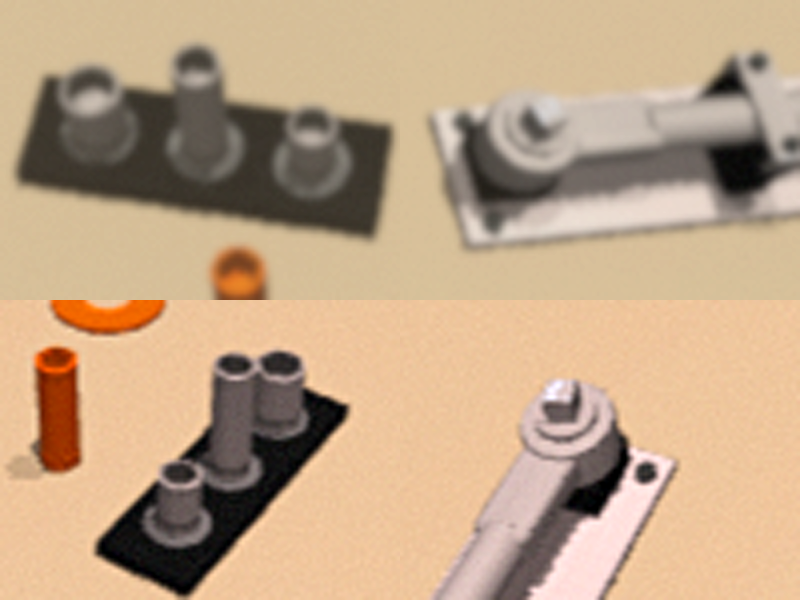

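The crop confirms the choice: the tall chromed socket on the middle peg (scene 284,170; side 344,186). The drive tip shows at scene (457,222) and side (225,277). I'll go over the drive first for a close wrist look.

Emit:
send_rows:
  steps:
    - {"dp": [52,43,0],"roll": 0.13,"jaw": 100}
    - {"dp": [104,86,0],"roll": 0.27,"jaw": 100}
    - {"dp": [150,125,0],"roll": 0.4,"jaw": 100}
    - {"dp": [196,163,0],"roll": 0.54,"jaw": 100}
    - {"dp": [240,200,0],"roll": 0.67,"jaw": 100}

```text
time_s: 0.78
tcp_pos: [0.3403, 0.408, 0.2406]
eef_rot: [-180.0, 0.0, -51.4]
contact_force: [0.7, 0.6, 0.7]
gripper_width: 0.0873
gripper_force: 0.0
```

```bash
cat >> h.py <<'E'
def go(x,y,z,yaw):
    s=r.get_state();p=s['tcp_pos'];from scipy.spatial.transform import Rotation as Ro
    R=Ro.from_euler('xyz',s['eef_rot'],degrees=True).as_matrix()
    d=R.T@(np.array([x,y,z])-p)*1000
    print('t',s['time_s'],'pos',p.round(4),s['eef_rot'].round(2),'dp',d.round(1),'roll',np.radians(s['eef_rot'][2]-yaw).round(4),'F',s['contact_force'].round(1),'w',s['gripper_width'])
E
python3 -c "
from h import *
go(.565,.122,.24,-90)
a=np.load('scene.npz');b=np.load('side.npz')
def tri(p,q):
    A=[];B=[]
    for c,(u,v) in((a,p),(b,q)):
        o,d=ray(c,u,v);d/=np.linalg.norm(d);P=np.eye(3)-np.outer(d,d);A.append(P);B.append(P@o)
    return np.linalg.lstsq(np.vstack(A),np.hstack(B),rcond=None)[0].round(4)
print('deep',tri((283.7,170.5),(343.7,186.2)),'tip',tri((456.7,222),(224.5,277)))
for u,v in((240,200),(329,213),(246,175)):print(onz(a,u,v,.012))
"
```

```text
t 0.775 pos [0.3403 0.408  0.2406] [-179.99    0.    -51.44] dp [363.8   2.5   0.6] roll 0.673 F [0.7 0.6 0.7] w 0.08734104496533134
deep [ 0.5334 -0.1986  0.0873] tip [0.5628 0.1225 0.0748]
[ 0.57442391 -0.28314875  0.012     ]
[ 0.56360033 -0.10362756  0.012     ]
[ 0.51515664 -0.28950285  0.012     ]
```

Emit:
send_rows:
  steps:
    - {"dp": [60,0,0],"roll": 0.12,"jaw": 100}
    - {"dp": [120,0,0],"roll": 0.24,"jaw": 100}
    - {"dp": [180,0,0],"roll": 0.36,"jaw": 100}
    - {"dp": [240,1,0],"roll": 0.48,"jaw": 100}
    - {"dp": [300,2,0],"roll": 0.58,"jaw": 100}

```text
time_s: 1.4
tcp_pos: [0.5267, 0.1731, 0.2406]
eef_rot: [-180.0, 0.0, -84.6]
contact_force: [1.6, 1.6, 0.1]
gripper_width: 0.0874
gripper_force: 0.0
```

Emit:
send_rows:
  steps:
    - {"dp": [40,26,0],"roll": 0.06,"jaw": 100}
    - {"dp": [40,35,0],"roll": 0.06,"jaw": 100}
    - {"dp": [40,35,0],"roll": 0.06,"jaw": 100}

```text
time_s: 1.78
tcp_pos: [0.4947, 0.1316, 0.2409]
eef_rot: [-180.0, 0.0, -87.9]
contact_force: [-0.3, 0.0, -0.4]
gripper_width: 0.0877
gripper_force: 0.0
```

```bash
python3 -c "
from h import *
go(.565,.122,.24,-87)
w=cap('wrist','w1.png')
print(proj(w,[[.563,.1225,.075],[.563,.1225,.06]]))
"
```

```text
t 1.775 pos [0.4947 0.1316 0.2409] [-1.7996e+02  3.0000e-02 -8.7860e+01] dp [ 12.2 -69.9   1. ] roll -0.0151 F [-0.3  0.  -0.4] w 0.0877085507094502
[[254.91996624 170.1958284 ]
 [257.93110272 167.36469324]]
```

View pics/w1.png

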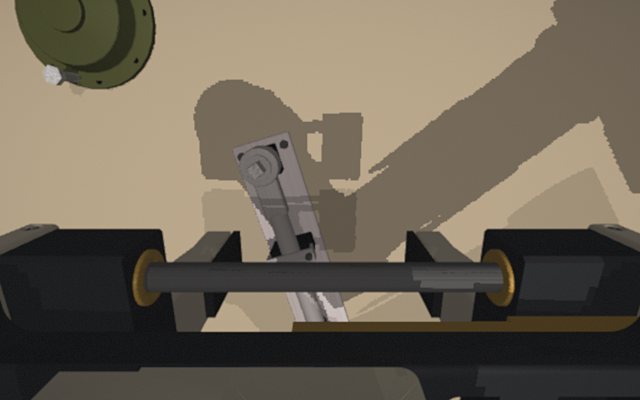

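The drive is in view at (258,169), with the square visibly turned. I'll move closer to measure its position and angle.

Emit:
send_rows:
  steps:
    - {"dp": [-10,-40,30],"roll": 0,"jaw": 100}
    - {"dp": [-15,-70,60],"roll": 0,"jaw": 100}
    - {"dp": [-15,-70,80],"roll": 0,"jaw": 100}
    - {"dp": [-15,-70,80],"roll": 0,"jaw": 100}

```text
time_s: 2.33
tcp_pos: [0.5637, 0.1497, 0.1584]
eef_rot: [179.8, -0.1, -87.8]
contact_force: [-1.0, 0.9, 0.5]
gripper_width: 0.0878
gripper_force: 0.0
```

```bash
python3 -c "
from h import *
w=cap('wrist');I=w['image']
p=proj(w,[[.563,.1225,.075]])[0];print(p, r.get_state()['tcp_pos'])
u,v=(p-[50,40]).astype(int);u=max(u,0);v=max(v,0);print(u,v)
cv2.imwrite('pics/w2.png',cv2.convertScaleAbs(cv2.resize(I[v:v+75,u:u+100],None,fx=8,fy=8,interpolation=cv2.INTER_CUBIC),alpha=1.3))
"
```

```text
[326.20939361 171.39618421] [0.56424281 0.14986552 0.1599832 ]
276 131
```

View pics/w2.png

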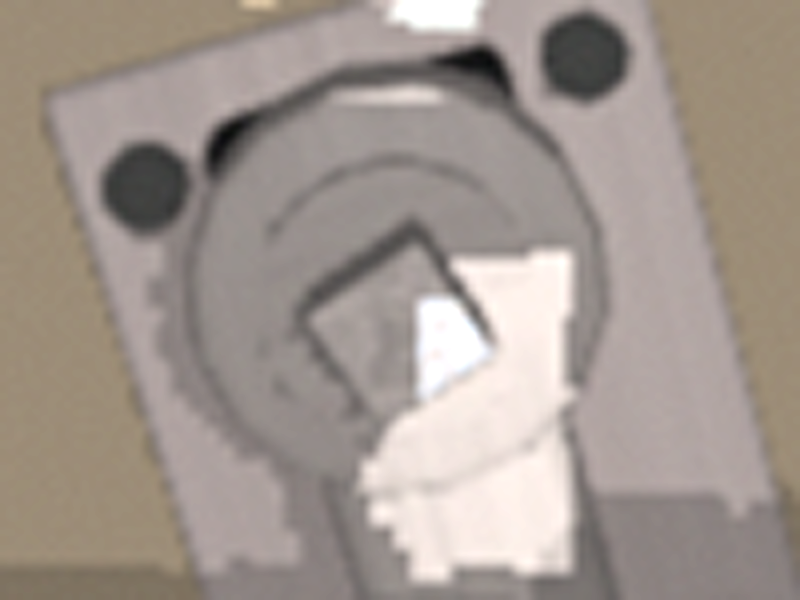

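The square's top corners are at crop (308,318), (415,230), (495,350), (388,428), with its centre near image (326,172). Next I compute its position and angle and the move to the socket.

```bash
python3 -c "
from h import *
w=np.load('wrist.npz')
P=np.array([onz(w,276+u/8,131+v/8,.075)[:2] for u,v in((308,318),(415,228),(495,350),(390,426))])
print(P.mean(0),P.round(4))
for i in range(4):
    d=P[(i+1)%4]-P[i];print(np.linalg.norm(d),np.degrees(np.arctan2(d[1],d[0]))%90)
print(onz(w,276+397/8,131+285/8,.06))
go(.533,-.197,.16,-87)
"
```

```text
[0.56293957 0.12321966] [[0.5715 0.1223]
 [0.5622 0.1138]
 [0.5545 0.1246]
 [0.5637 0.1321]]
0.012599561490912516 42.52047788121226
0.013274124484523074 35.44244674683186
0.011818860026737038 38.845574914751715
0.012443189672524986 38.692842703275076
[0.56329571 0.12177074 0.06      ]
t 2.375 pos [0.5642 0.1499 0.16  ] [ 1.7992e+02 -6.0000e-02 -8.7800e+01] dp [345.4  44.6   0.4] roll -0.0139 F [ 0.2 -0.3  0. ] w 0.08761630245997794
```

Emit:
send_rows:
  steps:
    - {"dp": [60,8,0],"roll": 0,"jaw": 100}
    - {"dp": [120,16,0],"roll": 0,"jaw": 100}
    - {"dp": [180,25,0],"roll": 0,"jaw": 100}
    - {"dp": [240,35,0],"roll": 0,"jaw": 100}
    - {"dp": [300,45,0],"roll": 0,"jaw": 100}

```text
time_s: 3.0
tcp_pos: [0.531, -0.1537, 0.1627]
eef_rot: [-179.8, -0.0, -87.8]
contact_force: [1.3, -0.0, -0.1]
gripper_width: 0.0875
gripper_force: 0.0
```

Emit:
send_rows:
  steps:
    - {"dp": [15,0,0],"roll": 0,"jaw": 100}
    - {"dp": [15,0,0],"roll": 0,"jaw": 100}

```text
time_s: 3.25
tcp_pos: [0.5316, -0.1679, 0.1618]
eef_rot: [-179.9, -0.0, -88.0]
contact_force: [0.1, 0.2, 0.7]
gripper_width: 0.0878
gripper_force: 0.0
```

```bash
python3 -c "
from h import *
w=cap('wrist');I=w['image']
go(.533,-.197,.16,-87)
p=proj(w,[[.533,-.197,.089]])[0];print(p)
u,v=(p-[100,75]).astype(int);u=max(u,0);v=max(v,0);print(u,v)
cv2.imwrite('pics/w3.png',cv2.convertScaleAbs(cv2.resize(I[v:v+150,u:u+200],None,fx=4,fy=4,interpolation=cv2.INTER_CUBIC),alpha=1.3))
"
```

```text
t 3.3 pos [ 0.5316 -0.167   0.1616] [-179.9    -0.    -87.89] dp [30.  -0.3  1.6] roll -0.0156 F [ 0.5  0.5 -0.5] w 0.08806082677408275
[324.00544292 171.40916404]
224 96
```

View pics/w3.png

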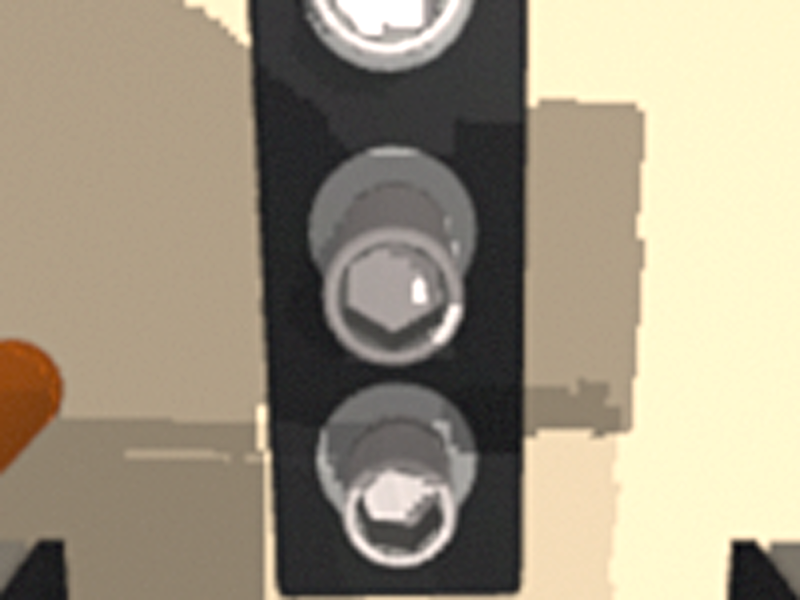

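The deep socket's rim is centred at image (322.5,170), within 1.5 px of the prediction, giving a position of about (0.534,-0.198). A hex corner points along the tool's x axis. Now I go down and grip.

Emit:
send_rows:
  steps:
    - {"dp": [31,-2.5,0],"roll": 0,"jaw": 100}
    - {"dp": [31,-2.5,15],"roll": 0,"jaw": 100}
    - {"dp": [31,-2.5,50],"roll": 0,"jaw": 100}
    - {"dp": [31,-2.5,80],"roll": 0,"jaw": 100}
    - {"dp": [31,-2.5,101],"roll": 0,"jaw": 100}
  newtons: 15

```text
time_s: 3.92
tcp_pos: [0.5343, -0.1964, 0.058]
eef_rot: [179.9, 0.0, -87.8]
contact_force: [0.5, 0.4, 0.4]
gripper_width: 0.0877
gripper_force: 0.0
```

Emit:
send_rows:
  steps:
    - {"dp": [0,0,0],"roll": 0,"jaw": 60}
    - {"dp": [0,0,0],"roll": 0,"jaw": 40}
    - {"dp": [0,0,0],"roll": 0,"jaw": 30}
    - {"dp": [0,0,0],"roll": 0,"jaw": 0}
    - {"dp": [0,0,0],"roll": 0,"jaw": 0}

```text
time_s: 4.55
tcp_pos: [0.5348, -0.1982, 0.06]
eef_rot: [-180.0, -0.0, -87.9]
contact_force: [-0.3, 0.5, -0.1]
gripper_width: 0.0432
gripper_force: 0.0
```

Emit:
send_rows:
  steps:
    - {"dp": [0,0,0],"roll": 0,"jaw": 0}
    - {"dp": [0,0,0],"roll": 0,"jaw": 0}
    - {"dp": [0,0,0],"roll": 0,"jaw": 0}
    - {"dp": [0,0,0],"roll": 0,"jaw": 0}

```text
time_s: 5.05
tcp_pos: [0.5345, -0.1983, 0.0596]
eef_rot: [180.0, -0.0, -87.9]
contact_force: [-0.2, -0.5, 0.8]
gripper_width: 0.0239
gripper_force: 15.0
```

Emit:
send_rows:
  steps:
    - {"dp": [0,0,0],"roll": 0,"jaw": 0}
    - {"dp": [0,0,0],"roll": 0,"jaw": 0}
    - {"dp": [0,0,0],"roll": 0,"jaw": 0}
  newtons: 40

```text
time_s: 5.42
tcp_pos: [0.5345, -0.1982, 0.0596]
eef_rot: [180.0, -0.0, -87.9]
contact_force: [-2.1, -0.8, 1.4]
gripper_width: 0.0234
gripper_force: 40.0
```

Emit:
send_rows:
  steps:
    - {"dp": [0,0,-10],"roll": 0,"jaw": 0}
    - {"dp": [0,0,-30],"roll": 0,"jaw": 0}
    - {"dp": [0,0,-60],"roll": 0,"jaw": 0}
    - {"dp": [0,0,-90],"roll": 0,"jaw": 0}
    - {"dp": [-10,-2,-100],"roll": 0,"jaw": 0}

```text
time_s: 6.05
tcp_pos: [0.5371, -0.1881, 0.1616]
eef_rot: [-179.8, -0.0, -87.9]
contact_force: [0.9, 0.2, -2.8]
gripper_width: 0.0234
gripper_force: 40.0
```

Emit:
send_rows:
  steps:
    - {"dp": [-55,-8,0],"roll": 0,"jaw": 0}
    - {"dp": [-110,-15,0],"roll": -0.1,"jaw": 0}
    - {"dp": [-165,-22,0],"roll": -0.2,"jaw": 0}
    - {"dp": [-220,-30,0],"roll": -0.3,"jaw": 0}
    - {"dp": [-270,-36,0],"roll": -0.4,"jaw": 0}

```text
time_s: 6.68
tcp_pos: [0.5615, 0.0855, 0.1588]
eef_rot: [179.9, 0.0, -64.7]
contact_force: [0.5, -0.9, -2.1]
gripper_width: 0.0235
gripper_force: 40.0
```

```bash
python3 -c "
from h import *
go(.563,.1227,.140,-62)
"
```

```text
t 6.675 pos [0.5615 0.0855 0.1588] [ 1.7995e+02  2.0000e-02 -6.4740e+01] dp [-33.  -17.2  18.8] roll -0.0479 F [ 0.5 -0.9 -2.1] w 0.023476310043044908
```

Emit:
send_rows:
  steps:
    - {"dp": [-33,-17,0],"roll": -0.05,"jaw": 0}
    - {"dp": [-33,-17,10],"roll": -0.05,"jaw": 0}
    - {"dp": [-33,-17,19],"roll": -0.05,"jaw": 0}
    - {"dp": [-33,-17,19],"roll": -0.05,"jaw": 0}

```text
time_s: 7.18
tcp_pos: [0.5626, 0.1191, 0.1392]
eef_rot: [179.8, 0.0, -62.2]
contact_force: [-0.3, -0.8, -2.2]
gripper_width: 0.0235
gripper_force: 40.0
```

```bash
python3 -c "
from h import *
go(.563,.1227,.125,-50)
t=[]
for n in('scene','side'):
    c=cap(n);I=c['image'];p=proj(c,[[.563,.1227,.085]])[0];u,v=(p-[25,37]).astype(int)
    print(n,u,v,p);t.append(cv2.resize(I[v:v+75,u:u+50],None,fx=8,fy=8,interpolation=cv2.INTER_CUBIC))
cv2.imwrite('pics/d.png',cv2.convertScaleAbs(np.hstack(t),alpha=1.4))
"
```

```text
t 7.175 pos [0.5626 0.1191 0.1392] [ 1.7984e+02  1.0000e-02 -6.2170e+01] dp [-3.  -2.  14.2] roll -0.2123 F [-0.3 -0.8 -2.2] w 0.023541872493635246
scene 433 182 [458.85358817 219.59796399]
side 198 236 [223.34697315 273.27800498]
```

View pics/d.png

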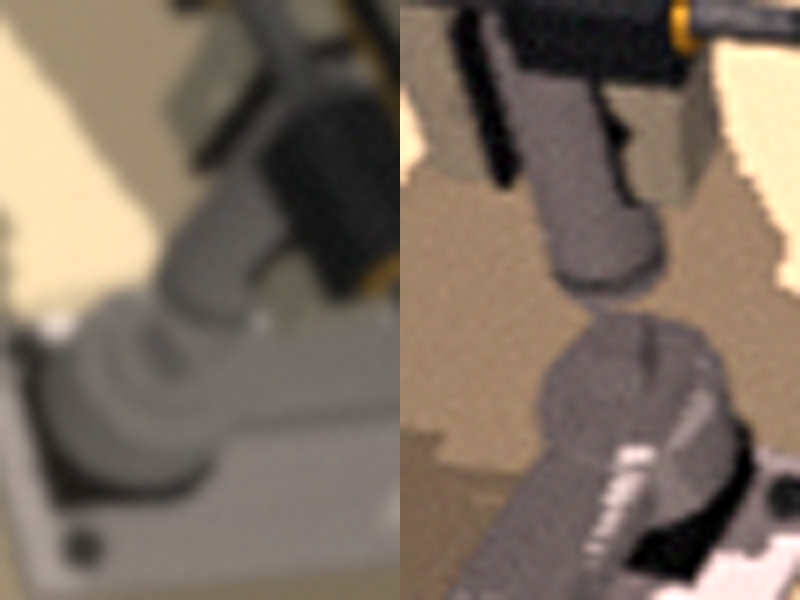

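The socket hangs above the drive; its underside centre is at about scene (458.7,218.7) and side (224,270). I triangulate that against the tool axis and the drive.

```bash
python3 -c "
from h import *
s=r.get_state()['tcp_pos'];a=np.load('scene.npz');b=np.load('side.npz')
for c in(a,b):print(proj(c,[[s[0],s[1],s[2]-.0476],[s[0],s[1],s[2]+.02],[.563,.1227,.0916]]))
go(.563,.1227,.125,-50)
# bottom rim: fit via extreme silhouette sides near the bottom
for n,c,q in(('scene',a,(433+205/8,182+293/8)),('side',b,(198+210/8,236+272/8))):print(n,q,onz(c,*q,s[2]-.0476))
"
```

```text
[[458.43701842 217.50895848]
 [473.7521815  198.43030611]
 [460.20901801 217.93352484]]
[[223.85289364 268.94942464]
 [216.49732582 241.45104034]
 [222.67532206 270.81084178]]
t 7.275 pos [0.5635 0.1193 0.1404] [ 1.7997e+02 -1.0000e-02 -6.2170e+01] dp [-3.3 -1.1 15.4] roll -0.2123 F [-0.1 -0.1 -1.9] w 0.02384832742188679
scene (458.625, 218.625) [0.56562791 0.11969008 0.09280857]
side (224.25, 270.0) [0.56128197 0.12043163 0.09280857]
```

Emit:
send_rows:
  steps:
    - {"dp": [-2.7,-0.9,5],"roll": 0,"jaw": 0}
    - {"dp": [-2.7,-0.9,10],"roll": 0,"jaw": 0}
    - {"dp": [-2.7,-0.9,14],"roll": 0,"jaw": 0}
    - {"dp": [-2.7,-0.9,15],"roll": 0,"jaw": 0}
    - {"dp": [-2.7,-0.9,15.5],"roll": 0,"jaw": 0}

```text
time_s: 7.9
tcp_pos: [0.5632, 0.1229, 0.125]
eef_rot: [180.0, -0.0, -62.1]
contact_force: [-0.4, -0.8, -2.0]
gripper_width: 0.0234
gripper_force: 40.0
```

Emit:
send_rows:
  steps:
    - {"dp": [0,0,0.5],"roll": 0,"jaw": 0}
    - {"dp": [0,0,1],"roll": 0,"jaw": 0}
    - {"dp": [0,0,1],"roll": 0,"jaw": 0}

```text
time_s: 8.28
tcp_pos: [0.5632, 0.123, 0.1241]
eef_rot: [-180.0, 0.0, -62.1]
contact_force: [1.0, -0.3, -2.4]
gripper_width: 0.0232
gripper_force: 40.0
```

Free hanging reads about -2 N. I lower until contact.

Emit:
send_rows:
  steps:
    - {"dp": [0,0,0.5],"roll": 0,"jaw": 0}
    - {"dp": [0,0,1],"roll": 0,"jaw": 0}
    - {"dp": [0,0,1],"roll": 0,"jaw": 0}

```text
time_s: 8.65
tcp_pos: [0.5632, 0.1229, 0.123]
eef_rot: [180.0, -0.0, -62.1]
contact_force: [0.1, 0.4, -1.7]
gripper_width: 0.0233
gripper_force: 40.0
```

Emit:
send_rows:
  steps:
    - {"dp": [0,0,0.5],"roll": 0,"jaw": 0}
    - {"dp": [0,0,1],"roll": 0,"jaw": 0}
    - {"dp": [0,0,1],"roll": 0,"jaw": 0}

```text
time_s: 9.02
tcp_pos: [0.5633, 0.123, 0.1222]
eef_rot: [-180.0, -0.0, -62.1]
contact_force: [-0.8, -0.5, -0.5]
gripper_width: 0.0233
gripper_force: 40.0
```

Emit:
send_rows:
  steps:
    - {"dp": [0,0,0.5],"roll": 0,"jaw": 0}
    - {"dp": [0,0,0.5],"roll": 0,"jaw": 0}
    - {"dp": [0,0,0.5],"roll": 0,"jaw": 0}

```text
time_s: 9.4
tcp_pos: [0.5633, 0.123, 0.1219]
eef_rot: [-180.0, -0.0, -62.1]
contact_force: [-1.2, 0.1, 3.5]
gripper_width: 0.0234
gripper_force: 40.0
```

Emit:
send_rows:
  steps:
    - {"dp": [0,0,0.1],"roll": -0.03,"jaw": 0}
    - {"dp": [0,0,0.1],"roll": -0.06,"jaw": 0}
    - {"dp": [0,0,0.1],"roll": -0.09,"jaw": 0}
    - {"dp": [0,0,0.1],"roll": -0.12,"jaw": 0}

```text
time_s: 9.9
tcp_pos: [0.5635, 0.1232, 0.1219]
eef_rot: [-179.9, -0.0, -55.1]
contact_force: [-1.5, 1.2, 5.2]
gripper_width: 0.0235
gripper_force: 40.0
```

Emit:
send_rows:
  steps:
    - {"dp": [0,0,0.2],"roll": -0.03,"jaw": 0}
    - {"dp": [0,0,0.2],"roll": -0.06,"jaw": 0}
    - {"dp": [0,0,0.2],"roll": -0.09,"jaw": 0}

```text
time_s: 10.28
tcp_pos: [0.5637, 0.1234, 0.1219]
eef_rot: [-179.9, -0.0, -49.9]
contact_force: [-2.0, 1.2, 7.4]
gripper_width: 0.0232
gripper_force: 40.0
```

Emit:
send_rows:
  steps:
    - {"dp": [0,0,-0.1],"roll": -0.03,"jaw": 0}
    - {"dp": [0,0,-0.1],"roll": -0.06,"jaw": 0}
    - {"dp": [0,0,-0.1],"roll": -0.09,"jaw": 0}

```text
time_s: 10.65
tcp_pos: [0.5638, 0.1235, 0.122]
eef_rot: [-179.9, -0.0, -44.8]
contact_force: [-1.6, 1.4, 6.5]
gripper_width: 0.0236
gripper_force: 40.0
```

Emit:
send_rows:
  steps:
    - {"dp": [0,0,0],"roll": -0.03,"jaw": 0}
    - {"dp": [0,0,0],"roll": -0.06,"jaw": 0}
    - {"dp": [0,0,0],"roll": -0.09,"jaw": 0}

```text
time_s: 11.02
tcp_pos: [0.5639, 0.1235, 0.1221]
eef_rot: [-179.9, -0.0, -39.6]
contact_force: [-1.0, 1.4, 5.5]
gripper_width: 0.0234
gripper_force: 40.0
```

Emit:
send_rows:
  steps:
    - {"dp": [-0.2,0.7,0],"roll": -0.05,"jaw": 0}
    - {"dp": [-0.2,0.7,0],"roll": -0.1,"jaw": 0}
    - {"dp": [-0.2,0.7,0],"roll": -0.15,"jaw": 0}
    - {"dp": [-0.2,0.7,0],"roll": -0.2,"jaw": 0}

```text
time_s: 11.52
tcp_pos: [0.5635, 0.1232, 0.122]
eef_rot: [-179.9, -0.1, -28.1]
contact_force: [0.0, 1.7, 5.3]
gripper_width: 0.0233
gripper_force: 40.0
```

Emit:
send_rows:
  steps:
    - {"dp": [0,0,0],"roll": -0.05,"jaw": 0}
    - {"dp": [0,0,0],"roll": -0.1,"jaw": 0}
    - {"dp": [0,0,0],"roll": -0.15,"jaw": 0}
    - {"dp": [0,0,0],"roll": -0.2,"jaw": 0}

```text
time_s: 12.02
tcp_pos: [0.5635, 0.1232, 0.1219]
eef_rot: [-179.9, -0.1, -16.6]
contact_force: [-0.3, 1.1, 5.6]
gripper_width: 0.0236
gripper_force: 40.0
```

Emit:
send_rows:
  steps:
    - {"dp": [0,0,0.1],"roll": -0.05,"jaw": 0}
    - {"dp": [0,0,0.1],"roll": -0.1,"jaw": 0}
    - {"dp": [0,0,0.1],"roll": -0.15,"jaw": 0}
    - {"dp": [0,0,0.1],"roll": -0.2,"jaw": 0}

```text
time_s: 12.52
tcp_pos: [0.5635, 0.1234, 0.1218]
eef_rot: [-179.9, -0.1, -5.2]
contact_force: [-0.4, 2.4, 3.9]
gripper_width: 0.0234
gripper_force: 40.0
```

Emit:
send_rows:
  steps:
    - {"dp": [0,0,0],"roll": -0.05,"jaw": 0}
    - {"dp": [0,0,0],"roll": -0.1,"jaw": 0}
    - {"dp": [0,0,0],"roll": -0.15,"jaw": 0}
    - {"dp": [0,0,0],"roll": -0.2,"jaw": 0}

```text
time_s: 13.02
tcp_pos: [0.5623, 0.1225, 0.1206]
eef_rot: [-180.0, 0.0, 6.2]
contact_force: [1.1, 0.6, -2.2]
gripper_width: 0.0233
gripper_force: 40.0
```

Emit:
send_rows:
  steps:
    - {"dp": [0,0,0],"roll": -0.05,"jaw": 0}
    - {"dp": [0,0,0],"roll": -0.1,"jaw": 0}
    - {"dp": [0,0,0],"roll": -0.15,"jaw": 0}
    - {"dp": [0,0,0],"roll": -0.2,"jaw": 0}

```text
time_s: 13.52
tcp_pos: [0.5625, 0.1227, 0.1207]
eef_rot: [-180.0, 0.0, 17.7]
contact_force: [0.5, 1.8, -0.5]
gripper_width: 0.0234
gripper_force: 40.0
```

The force fell and z dropped near yaw 0, so it may have found the square. I probe down gently.

Emit:
send_rows:
  steps:
    - {"dp": [0,0,0.5],"roll": 0,"jaw": 0}
    - {"dp": [0,0,0.7],"roll": 0,"jaw": 0}
    - {"dp": [0,0,1.0],"roll": 0,"jaw": 0}

```text
time_s: 13.9
tcp_pos: [0.5627, 0.1227, 0.1204]
eef_rot: [-180.0, -0.0, 17.5]
contact_force: [-1.8, 2.6, 4.2]
gripper_width: 0.0236
gripper_force: 40.0
```

```bash
python3 -c "
from h import *
s=r.get_state();print(s['tcp_pos'],s['contact_force'],s['moment'],s['eef_rot'])"
```

```text
[0.56266657 0.12273281 0.12041332] [-1.83028962  2.63799219  4.18367477] [ 0.70145899  0.55503917 -0.03869155] [-1.79989869e+02 -2.09128395e-02  1.75284803e+01]
```

Blocked again at 12.8 mm, so I probably turned past the window. Turning back under light pressure.

Emit:
send_rows:
  steps:
    - {"dp": [0,0,0.2],"roll": 0.04,"jaw": 0}
    - {"dp": [0,0,0.2],"roll": 0.08,"jaw": 0}

```text
time_s: 14.15
tcp_pos: [0.5625, 0.1227, 0.1198]
eef_rot: [-180.0, 0.0, 12.9]
contact_force: [-0.1, 2.0, -1.3]
gripper_width: 0.0233
gripper_force: 40.0
```

Emit:
send_rows:
  steps:
    - {"dp": [0,0,0.2],"roll": 0.04,"jaw": 0}
    - {"dp": [0,0,0.2],"roll": 0.08,"jaw": 0}

```text
time_s: 14.4
tcp_pos: [0.5624, 0.1224, 0.1194]
eef_rot: [180.0, 0.0, 8.3]
contact_force: [0.0, 0.5, -1.9]
gripper_width: 0.0235
gripper_force: 40.0
```

Emit:
send_rows:
  steps:
    - {"dp": [0,0,0.2],"roll": 0.04,"jaw": 0}
    - {"dp": [0,0,0.2],"roll": 0.08,"jaw": 0}

```text
time_s: 14.65
tcp_pos: [0.5624, 0.1225, 0.1192]
eef_rot: [-180.0, 0.0, 3.7]
contact_force: [-0.8, 2.5, -2.4]
gripper_width: 0.0234
gripper_force: 40.0
```

Emit:
send_rows:
  steps:
    - {"dp": [0,0,0.7],"roll": 0,"jaw": 0}
    - {"dp": [0,0,1.4],"roll": 0,"jaw": 0}
    - {"dp": [0,0,1.4],"roll": 0,"jaw": 0}

```text
time_s: 15.02
tcp_pos: [0.5625, 0.1226, 0.1181]
eef_rot: [-180.0, 0.0, 3.8]
contact_force: [-0.6, 2.7, -2.0]
gripper_width: 0.0229
gripper_force: 40.0
```

Emit:
send_rows:
  steps:
    - {"dp": [0,0,0.5],"roll": 0,"jaw": 0}
    - {"dp": [0,0,1],"roll": 0,"jaw": 0}
    - {"dp": [0,0,1],"roll": 0,"jaw": 0}

```text
time_s: 15.4
tcp_pos: [0.5625, 0.1226, 0.1172]
eef_rot: [-180.0, -0.0, 3.8]
contact_force: [-0.4, 1.9, -0.9]
gripper_width: 0.0234
gripper_force: 40.0
```

It is on the square and at the ball (underside about 9.6 mm above the seat). Now I push past the ball in small steps.

Emit:
send_rows:
  steps:
    - {"dp": [0,0,0.5],"roll": 0,"jaw": 0}
    - {"dp": [0,0,1],"roll": 0,"jaw": 0}
    - {"dp": [0,0,1],"roll": 0,"jaw": 0}

```text
time_s: 15.78
tcp_pos: [0.5627, 0.1226, 0.1164]
eef_rot: [-180.0, -0.0, 3.8]
contact_force: [-0.9, 2.3, 0.5]
gripper_width: 0.0233
gripper_force: 40.0
```

Emit:
send_rows:
  steps:
    - {"dp": [0,0,0.5],"roll": 0,"jaw": 0}
    - {"dp": [0,0,1],"roll": 0,"jaw": 0}
    - {"dp": [0,0,1],"roll": 0,"jaw": 0}

```text
time_s: 16.15
tcp_pos: [0.5628, 0.1227, 0.1154]
eef_rot: [-180.0, -0.0, 3.8]
contact_force: [0.4, 2.3, 0.8]
gripper_width: 0.0233
gripper_force: 40.0
```

Emit:
send_rows:
  steps:
    - {"dp": [0,0,0.7],"roll": 0,"jaw": 0}
    - {"dp": [0,0,1.4],"roll": 0,"jaw": 0}
    - {"dp": [0,0,2],"roll": 0,"jaw": 0}

```text
time_s: 16.52
tcp_pos: [0.5628, 0.1227, 0.1133]
eef_rot: [-180.0, -0.0, 3.8]
contact_force: [-0.0, 3.8, 1.8]
gripper_width: 0.023
gripper_force: 40.0
```

Emit:
send_rows:
  steps:
    - {"dp": [0,0,0.7],"roll": 0,"jaw": 0}
    - {"dp": [0,0,1.4],"roll": 0,"jaw": 0}
    - {"dp": [0,0,2],"roll": 0,"jaw": 0}

```text
time_s: 16.9
tcp_pos: [0.5627, 0.1227, 0.1112]
eef_rot: [-180.0, -0.0, 3.8]
contact_force: [-0.5, 3.7, -0.0]
gripper_width: 0.0235
gripper_force: 40.0
```

Emit:
send_rows:
  steps:
    - {"dp": [0,0,0.5],"roll": 0,"jaw": 0}
    - {"dp": [0,0,1],"roll": 0,"jaw": 0}
    - {"dp": [0,0,1.2],"roll": 0,"jaw": 0}

```text
time_s: 17.27
tcp_pos: [0.5626, 0.1226, 0.1099]
eef_rot: [-180.0, 0.0, 3.8]
contact_force: [2.0, 4.3, -1.3]
gripper_width: 0.0234
gripper_force: 40.0
```

Emit:
send_rows:
  steps:
    - {"dp": [0,0,0.5],"roll": 0,"jaw": 0}
    - {"dp": [0,0,1],"roll": 0,"jaw": 0}
    - {"dp": [0,0,1.5],"roll": 0,"jaw": 0}

```text
time_s: 17.65
tcp_pos: [0.5625, 0.1225, 0.1085]
eef_rot: [180.0, 0.0, 3.8]
contact_force: [1.2, 5.2, 0.1]
gripper_width: 0.023
gripper_force: 40.0
```

Emit:
send_rows:
  steps:
    - {"dp": [0,0,0.4],"roll": 0,"jaw": 0}
    - {"dp": [0,0,0.8],"roll": 0,"jaw": 0}
    - {"dp": [0,0,1],"roll": 0,"jaw": 0}

```text
time_s: 18.02
tcp_pos: [0.5625, 0.1225, 0.1076]
eef_rot: [180.0, 0.0, 3.8]
contact_force: [-0.2, 5.2, 2.0]
gripper_width: 0.0235
gripper_force: 40.0
```

Emit:
send_rows:
  steps:
    - {"dp": [0,0,0.4],"roll": 0,"jaw": 0}
    - {"dp": [0,0,0.8],"roll": 0,"jaw": 0}
    - {"dp": [0,0,0.8],"roll": 0,"jaw": 0}

```text
time_s: 18.4
tcp_pos: [0.5626, 0.1225, 0.1075]
eef_rot: [180.0, -0.0, 3.8]
contact_force: [-3.0, 5.3, 7.8]
gripper_width: 0.0232
gripper_force: 40.0
```

Emit:
send_rows:
  steps:
    - {"dp": [0,0,0.5],"roll": 0,"jaw": 0}
    - {"dp": [0,0,0.5],"roll": 0,"jaw": 0}

```text
time_s: 18.65
tcp_pos: [0.5627, 0.1225, 0.1075]
eef_rot: [180.0, -0.0, 3.8]
contact_force: [-4.1, 3.9, 10.5]
gripper_width: 0.0234
gripper_force: 40.0
```

Emit:
send_rows:
  steps:
    - {"dp": [0,0,0.6],"roll": 0,"jaw": 0}
    - {"dp": [0,0,0.6],"roll": 0,"jaw": 0}
    - {"dp": [0,0,0.6],"roll": 0,"jaw": 0}

```text
time_s: 19.02
tcp_pos: [0.5628, 0.1225, 0.1075]
eef_rot: [180.0, -0.1, 3.8]
contact_force: [-5.7, 3.8, 15.0]
gripper_width: 0.0234
gripper_force: 40.0
```

Emit:
send_rows:
  steps:
    - {"dp": [0,0,-0.8],"roll": 0,"jaw": 0}
    - {"dp": [0,0,-1.2],"roll": 0,"jaw": 0}
    - {"dp": [0,0,-1.2],"roll": 0,"jaw": 35}
    - {"dp": [0,0,-1.2],"roll": 0,"jaw": 45}
    - {"dp": [0,0,-1.2],"roll": 0,"jaw": 60}

```text
time_s: 19.65
tcp_pos: [0.5622, 0.1219, 0.1064]
eef_rot: [180.0, 0.1, 3.8]
contact_force: [0.1, 0.6, -0.0]
gripper_width: 0.0439
gripper_force: 0.0
```

Emit:
send_rows:
  steps:
    - {"dp": [0,0,0],"roll": 0,"jaw": 70}
    - {"dp": [0,0,0],"roll": 0,"jaw": 70}
    - {"dp": [0,0,-10],"roll": 0,"jaw": 70}
    - {"dp": [0,0,-30],"roll": 0,"jaw": 70}
    - {"dp": [0,0,-60],"roll": 0,"jaw": 70}

```text
time_s: 20.27
tcp_pos: [0.5622, 0.1224, 0.1675]
eef_rot: [180.0, 0.1, 3.8]
contact_force: [0.5, -0.2, -0.0]
gripper_width: 0.0613
gripper_force: 0.0
```

Emit:
send_rows:
  steps:
    - {"dp": [-40,0,-40],"roll": 0,"jaw": 70}
    - {"dp": [-80,0,-60],"roll": 0,"jaw": 70}
    - {"dp": [-100,0,-60],"roll": 0,"jaw": 70}
    - {"dp": [-100,0,-60],"roll": 0,"jaw": 70}

```text
time_s: 20.78
tcp_pos: [0.462, 0.1159, 0.2284]
eef_rot: [-179.9, -0.1, 3.9]
contact_force: [-0.3, -0.2, 0.6]
gripper_width: 0.0616
gripper_force: 0.0
```

```bash
python3 -c "
from h import *
t=[]
for n in('scene','side'):
    c=cap(n);I=c['image'];p=proj(c,[[.563,.1227,.06],[.563,.1227,.137]]);u,v=(p.mean(0)-[25,37]).astype(int);u=max(u,0)
    print(n,((p-[u,v])*8).round());t.append(cv2.resize(I[v:v+75,u:u+50],None,fx=8,fy=8,interpolation=cv2.INTER_CUBIC))
cv2.imwrite('pics/e.png',cv2.convertScaleAbs(np.hstack(t),alpha=1.4))
print(r.get_state()['contact_force'])
"
```

```text
scene [[135. 381.]
 [266. 221.]]
side [[238. 419.]
 [174. 183.]]
[-0.14679873 -0.55649812  0.17027864]
```

View pics/e.png

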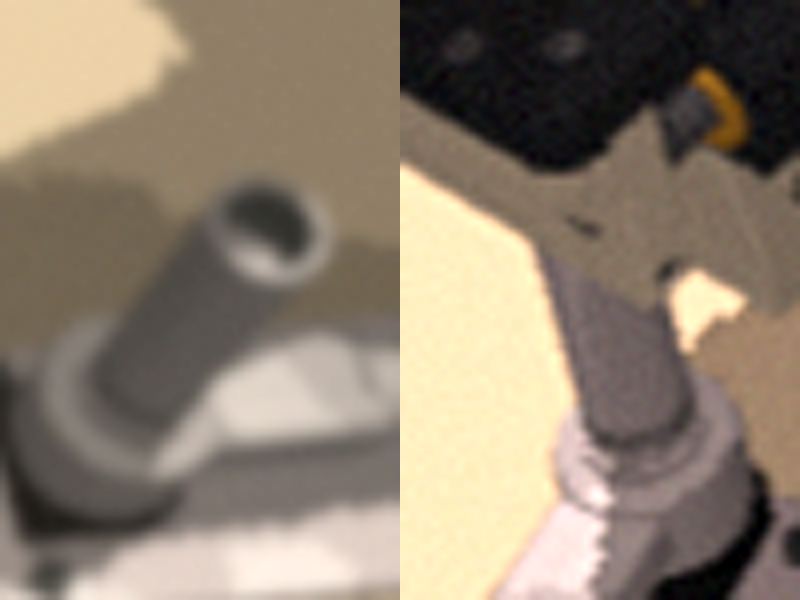

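The socket stands upright on the head. Its top is at crop (265,228), within 1 px of the (266,221) expected when fully home, and the gripper is clear. Handing in.

```bash
python3 -c "
from plant import r
print(r.close_job())"
```

```text
the job is handed in; nothing more can be done
None
```

I fitted the deep socket on the wrench's square drive, pushed it down to a hard stop at the home height (peak push about 17 N) and let go; the job was handed in at about 21 s, with the ball's click inferred from the depth rather than seen.

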